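Shuttle the electrochemical cell to the scanning head

ROBOT

A 6-joint arm with a two-finger parallel gripper is mounted at the origin on the work surface. World frame = base frame: x ahead of the robot, y to its left, z up, the work surface at z = 0. Lengths are in m, angles in rad, forces in N, time in s.
With the tool pointing down it reaches from about 0.3 to 0.775 m from the base axis. Payload 14.6 kg.
Tool frame: the origin (TCP) lies midway between the tips of the shut fingers; the grasp point (between the pads) lies 19 mm behind it; z points along the fingers, y is the line along which they close (so a half turn about z gives the same grasp; the last joint's range is limited). The gripper opens to 85 mm and grips with 20 to 120 N. Pads are 22 mm wide; open, the fingers measure 114 mm over their backs; the gripper's body (76 mm by 85 mm) begins 54 mm behind the grasp point. The pads swing forward as they close: fully open they stand 13 mm farther back than shut.
Start: joints at [1.159, 0.3, 1.521, -0, 1.321, -0.067], TCP at [0.186, 0.518, 0.231] pointing down, gripper open.
Joint ranges: [-3.03, 3.03], [-0.79, 2.21], [0.23, 2.52], [-1.04, 4.18], [0, 3.07], [-2.55, 2.55]. Speed limits (rad/s): [2.22, 2.22, 2.57, 3.14, 3.14, 3.14].

INTERFACE

Orientations are given as a rotation vector (axis times angle).
In Python, from station import arm gives the robot as it stands.
- The arm moves only by the tool play_rows, never from a script. Its arguments are lists of equal length, an entry for each row: "claw": the gripper command: -1 is shut, 1 is fully open, values between are in proportion; "travel": the shift along the world's x, y, z in mm, a list of three; "twist": the turn about the world's z in degrees. A call has 1 to 12 rows; each row is the pose to reach, as a shift and turn from the pose commanded when the call began; what a row does not reach only later rows make up. A row lasts 1/10 s, in which the tool goes at most 50 mm and 8.59 degrees, less where a joint would pass 70% of its speed; a pose out of reach is approached as far as the arm can. A call with a gripper value outside its range is refused whole. The fingers move at their own pace and stop on an object; "squeeze" is the grip in N (left out, the last holds). Time passes only in rows, so rows that repeat a pose let the fingers close. It gives the time, the measured TCP pose, the force, the opening and the grip force at its end, in the units of the state.
- arm.get_obs(): the state, without advancing time (a new reading comes with each control period).
- arm.get_image(name): name is "side" or "top" or "wrist"; returns the picture (384x512x3 uint8, red, green, blue); there is no depth.
- arm.camera_info(name): a dict with "fx", "fy", "cx", "cy" (pixels), "dist" ([k1, k2, p1, p2, k3] as OpenCV has them; the pictures are not rectified), "R" (3x3) and "t" (3): a world point X has camera coordinates R X + t; the wrist camera has in their place "T_tool_cam" (4x4, takes a point from camera to tool coordinates, whose origin is the TCP and whose axes are the flange's). Camera axes: x right, y down, z forward; pixel columns grow to the right and rows downward; lengths in m; the calibration is good to about 2 mm. A picture is of the moment at which its call begins: read the wrist's pose just before it. camera_info takes no time and is no camera call.
- arm.job_done(): hands the job in; it is judged then, once.
The state is a dict: "t": time; "qpos": joint angles; "dq": joint speeds; "joint_efforts": joint torques, N m; "eef_pos": TCP position; "ee_rot": TCP orientation; "wrist_force": force on the tool from outside, world axes, zero at the start; "torque": the same for the moment, N m; "width": opening from 0.0 (shut) to 1.0 (fully open); "gripper_force": force on a finger pad.
Only numpy, scipy, OpenCV 4.12 (cv2) and the standard library are available. Lean on these libraries where they do the work, as an engineer would, in place of code of your own. Each camera call takes 0.05 s, during which the arm holds its last target. There are 200 camera calls.

TASK

The cell's carriage is locked halfway along its rail, between the scanning head (bulky grey column with the electrode) and the microscope. Press its lock button down and, keeping it held down all the way, slide the carriage along the rail to the end stop on the scanning head's side, so that the cell stands under the electrode; only there let the button spring up, so that the carriage is locked again. The cell stays seated in its holder and is not gripped or lifted; do not touch it, the scanning head or the microscope, and leave the things standing around where they are.

Things in the scene. Friction and masses are not known exactly. Their poses are not given: they have to be found in the camera images.
- stage: transfer stage fixed to the table: black bed 360 mm long along its y (the rail direction), from 116 mm in front of to 105 mm behind its origin (its x points away from the robot's side), an end plate 50 mm high at each end. Origin at the centre of its underside, on the table. The carriage is a flat grey metal plate, 90 mm long along the rail, its top 46 mm above the table.
- guard (a point): point on the carriage below the button, 46 mm above the table, midway between two upright black guard cheeks that stand on either side of the button along the rail: 62 mm apart inside, each 6 mm thick, 40 mm wide across the rail, tops 72 mm above the table. They belong to the carriage, move with it and may be touched and pushed.
- carriage (a joint): carriage position along the stage's y axis, m: 0 in the middle, +0.100 against one end stop, -0.100 against the other. Starts locked near 0, with about 1.5 mm of play either way. Slides with about 1.5 N friction (0.8 kg), once unlocked.
- lock_button (a joint): how far the lock button is pressed down, m: 0 up, 0.006 fully down. Spring: 3 N to start, 6 N fully down. Its keys sit in pockets, every 25 mm along the rail, of a bar under the carriage, and come free about 4 mm down; let go on the way, they catch in the next pockets. Up means locked.
- button_top (a point): centre of the top face of the steel lock button, a flat round cap 28 mm across on the carriage's robot-side end; 62 mm above the table when up, 56 mm when fully down (6 mm travel, straight down); 7.5 mm (1.5 mm when down) above the black ring, 44 mm across, that surrounds it. It lies 120 mm from the cell's axis, towards the robot (along the stage's -x), and travels with the carriage.
- cell_seat (a point): point on the carriage on the cell holder's floor, where the middle of the cell's underside rests, 64 mm above the table. It travels with the carriage.
- cell: white plastic electrochemical cell, an open cup 54 mm across and 42 mm high, loose in its holder (a black frame 88 by 84 mm with a round hole, on four posts) on the carriage; origin at the centre of its underside.
- scan_head: scanning head: grey column 115 mm wide and 360 mm high with a black bellows front and a black block reaching over the rail, electrode below the block. Stands behind the rail at one of its two ends (left or right varies), the microscope at the other. Origin at table height straight below its electrode; its foot, 115 by 120 mm, is centred 150 mm behind that (its x).
- electrode_tip (a point): tip of the electrode under the scanning head's block, 120 mm above the table; exactly above the cell seat when the carriage is against the end stop on that side (100 mm along the rail from the middle). The block above it spans 50 mm along the rail, reaches 25 mm from the electrode's axis towards the robot, and its underside is 207 mm above the table.
- microscope: camera microscope on a round steel post with a black base and a white ring light, 330 mm high, behind the rail at the other end. Origin at table height straight below its lens; the foot, 115 by 100 mm, is centred 150 mm behind that (its x); the ring light is 64 mm across and 163 mm above the table.
- spare_cell: a second white plastic cell, a cup 54 mm across and 42 mm high, standing on the table; leave alone; origin at the centre of its underside
- beaker: small glass beaker, 60 mm across, 70 mm high; leave alone; origin at the centre of its underside
- vial: small amber jar with a white cap, 32 mm across, 55 mm high; leave alone; origin at the centre of its underside
- driver: screwdriver 170 mm long lying on the table in front of the stage; leave alone; origin on the table under its middle, x along its length
- puck: flat brass disc, 48 mm across, 16 mm high, in front of the stage; leave alone; origin at the centre of its underside
- wash_bottle: white plastic bottle, 64 mm across, 160 mm high; leave alone; origin at the centre of its underside
- reagent: amber bottle, 60 mm across, 110 mm high; leave alone; origin at the centre of its underside
Not all that is in view belongs to the job. Leave any green or red look-alike of the cell alone.

How it is judged:
By the outcome, as a careful person would: the job done as asked, in the order asked, and still so for the second after the job is handed in, with the robot touching nothing.
It also fails if it takes over 38 s, if anything falls off the work surface, if the arm or the gripper's body presses on something with over 40 N, if the wrist force passes 120 N, or if a joint passes its speed limit or range.

## Working session

There is one attempt and no reset: what is moved stays moved. The work goes in short steps, Python scripts to look and compute and a tool call to move; the robot and the scene stay as the last step left them, time stands still between calls to the robot, and variables do not carry over. Pictures are saved under pics/ and viewed, at most 10 in all, crops included, and the job is handed in when it is done.

Besides the shell and the picture viewer there is one more tool, called as name(argument=value, ...) on one line, values as JSON. play_rows: Moves the arm, as the interface text tells. Its arguments: {"type":"object","properties":{"claw":{"type":"array","items":{"type":"number"}},"travel":{"type":"array","items":{"type":"array","items":{"type":"number"}}},"twist":{"type":"array","items":{"type":"number"}},"squeeze":{"type":"number"}},"required":["claw","travel","twist"]}

```bash
mkdir -p pics; python3 - <<'E'
from station import arm
import cv2,numpy as np
np.set_printoptions(precision=4,suppress=True)
o=arm.get_obs(); print(o['t'],o['eef_pos'],o['ee_rot'],o['width'],o['wrist_force'])
for n in ("side","top"):
    cv2.imwrite(f"pics/{n}0.png",arm.get_image(n)[:,:,::-1]); i=arm.camera_info(n); print(n,i)
E
```

```text
0.0 [0.1858 0.5174 0.2307] [-0.5389 -3.0947  0.0018] 0.9995379972945564 [ 0.4166 -0.1082  0.5175]
side {'fx': 358.44803364597027, 'fy': 358.44803364597027, 'cx': 250.48885602692016, 'cy': 191.92480753255177, 'dist': array([-0.0655,  0.    ,  0.    ,  0.    ,  0.    ]), 'R': array([[-0.9741, -0.2263, -0.0038],
       [-0.1473,  0.6466, -0.7485],
       [ 0.1718, -0.7285, -0.6632]]), 't': array([0.5693, 0.1716, 0.8716])}
top {'fx': 376.4712237017171, 'fy': 376.4712237017171, 'cx': 254.0295942717099, 'cy': 192.72493846892993, 'dist': array([-0.056,  0.   ,  0.   ,  0.   ,  0.   ]), 'R': array([[-0.0314, -0.9995,  0.0013],
       [-0.9766,  0.0304, -0.2131],
       [ 0.2129, -0.008 , -0.977 ]]), 't': array([0.0016, 0.5846, 0.8511])}
```

View pics/top0.png

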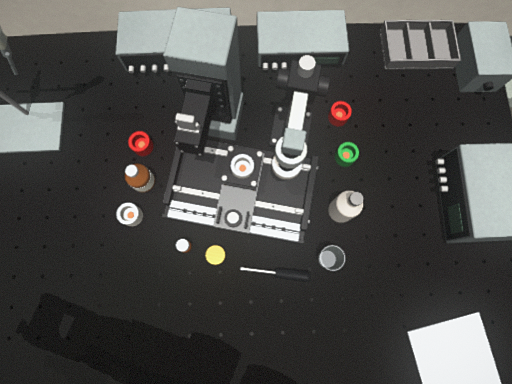

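View pics/side0.png

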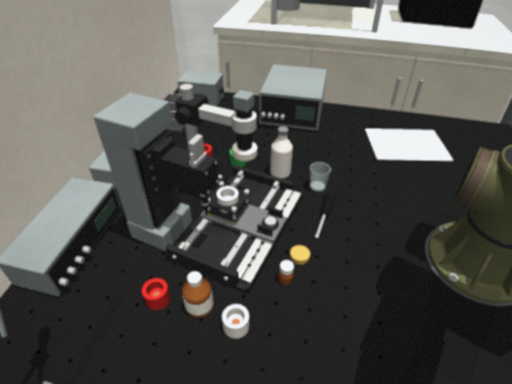

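The top view shows the carriage mid-rail, with the cell at (241,166) and the button at (233,218). The scanning head is on the left (+y) and the microscope on the right. Among the cup-like things, (241,166) is the cell on the carriage, (129,214) is the spare, and the red ones (140,142), (340,112) and the green one (347,153) are look-alikes. The cell is the only one in the holder. I'll confirm this in an enlarged crop.

```bash
cat > h.py <<'E'
from station import arm
import cv2,numpy as np
np.set_printoptions(precision=4,suppress=True)
def ray(n,uv,z):
    i=arm.camera_info(n);K=np.array([[i['fx'],0,i['cx']],[0,i['fy'],i['cy']],[0,0,1]])
    p=cv2.undistortPoints(np.array([[uv]],float),K,i['dist'])[0,0]
    R=np.array(i['R']);c=-R.T@i['t'];d=R.T@np.array([*p,1]);return c+d*(z-c[2])/d[2]
E
python3 - <<'E'
from h import *
a=cv2.imread('pics/top0.png')[140:250,155:325];b=cv2.imread('pics/side0.png')[160:285,165:310]
cv2.imwrite('pics/c1.png',cv2.resize(a,None,fx=4.7,fy=4.7,interpolation=cv2.INTER_CUBIC))
cv2.imwrite('pics/c2.png',cv2.resize(b,None,fx=4.7,fy=4.7,interpolation=cv2.INTER_CUBIC))
print(ray('top',(233,218),.062),ray('top',(241,166),.106),ray('side',(270,222),.062))
E
```

```text
[0.5242 0.0356 0.062 ] [0.6402 0.0122 0.106 ] [0.5248 0.0416 0.062 ]
```

View pics/c1.png

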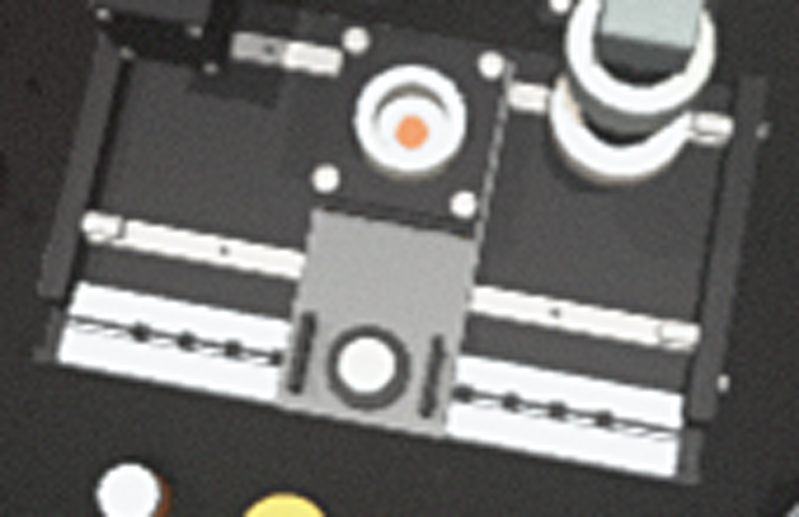

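View pics/c2.png

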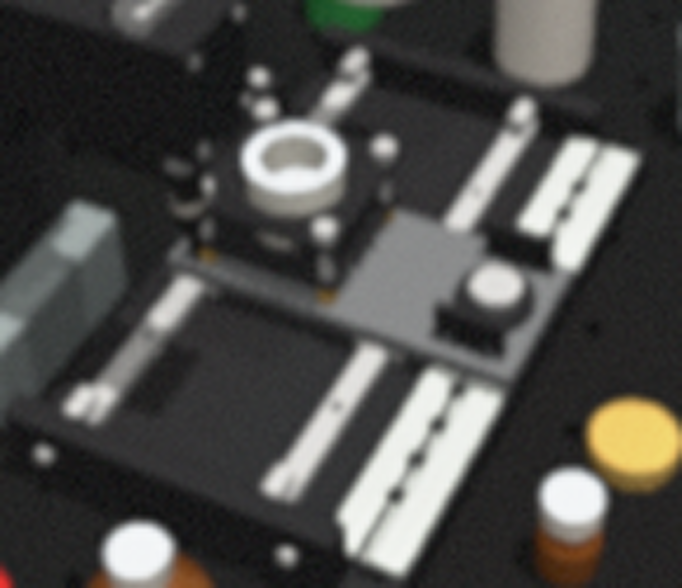

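```bash
python3 - <<'E'
from h import *
C=lambda u,v:(u/4.7+155-.4,v/4.7+140-.4)
S=lambda u,v:(u/4.7+165-.4,v/4.7+160-.4)
b=ray('top',C(367,364),.062);s=ray('side',S(496,284),.062);print(b,s)
c=ray('top',C(411,120),.106);cs=ray('side',S(294,157),.106);print('cell',c,cs)
for n,p,q,z in(('holes',(140,332),(605,420),.03),('strip',(60,360),(678,475),.03),('rail',(85,225),(695,335),.03)):
    d=ray('top',C(*p),z)-ray('top',C(*q),z);print(n,d,np.degrees(np.arctan2(-d[0],d[1])),np.linalg.norm(d))
for n,q in(('btn->cell',(c-b)),('s',(cs-s))):print(n,np.degrees(np.arctan2(q[1],q[0])),np.linalg.norm(q[:2]))
# white blob centroid of button
for n in('top','side'):
    im=cv2.imread(f'pics/{n}0.png');m=(im.min(2)>150).astype(np.uint8)
    k,_,st,ce=cv2.connectedComponentsWithStats(m)
    for st_,c_ in zip(st,ce):
        if np.hypot(*(c_-((233,217) if n=='top' else (270.5,220))))<6: print(n,st_,c_,ray(n,c_,.062))
i=arm.camera_info('wrist');print(i['T_tool_cam'],i['fx'],i['cx'],i['cy'])
E
```

```text
[0.5266 0.0363 0.062 ] [0.5258 0.0349 0.062 ]
cell [0.6422 0.0097 0.106 ] [0.6428 0.008  0.106 ]
holes [0.0544 0.2446 0.    ] -12.545007179049005 0.25058817171224684
strip [0.0707 0.3238 0.    ] -12.31367547688068 0.33145958154973526
rail [0.0701 0.3247 0.    ] -12.1813599910342 0.3321954713012128
btn->cell -12.957833504084801 0.11869395560556485
s -12.906465094194404 0.12006749341722998
top [227 212  12  12 116] [232.5    217.3621] [0.5258 0.0368 0.062 ]
side [265 216  11   9  76] [270.0921 220.1184] [0.5258 0.0352 0.062 ]
[[-0.0006 -0.9446 -0.3282  0.0847]
 [ 1.     -0.0009  0.0008 -0.0003]
 [-0.001  -0.3282  0.9446 -0.1427]
 [ 0.      0.      0.      1.    ]] 270.66368290758095 257.1488736457423 194.00817281146232
```

The crops confirm it: the cell with its orange bottom sits in the holder at crop-1 (411,120). The button is at (367,364), between the two cheeks. The button is at about (0.526, 0.036), the rail runs along (0.216, 0.976), and the head is at +y. I'll approach with the fingers shut.

play_rows(claw=[-1,-1,-1,-1,-1,-1,-1,-1,-1,-1,-1,-1], travel=[[20,-45,0],[40,-90,0],[60,-135,0],[80,-180,0],[100,-225,0],[120,-270,0],[140,-315,0],[160,-360,0],[180,-405,0],[200,-445,0],[214,-480,0],[214,-482,0]], twist=[1,2,3,4,5,6,7,7,7,7,7,7], squeeze=40)

```text
t: 1.3
eef_pos: [0.4007, 0.0326, 0.231]
ee_rot: [-0.355, -3.121, 0.001]
wrist_force: [-1.1, 1.2, -0.1]
width: -0.002
gripper_force: 0.0
```

play_rows(claw=[-1,-1,-1,-1,-1,-1], travel=[[40,1,-20],[80,2,-50],[110,3,-90],[125,4,-125],[125,4,-141],[125,4,-141]], twist=[0,0,0,0,0,0])

```text
t: 1.9
eef_pos: [0.5235, 0.0402, 0.0876]
ee_rot: [-0.348, -3.117, 0.001]
wrist_force: [-0.1, 0.0, 0.6]
width: -0.003
gripper_force: 0.0
```

```bash
python3 - <<'E'
from h import *
o=arm.get_obs();print(o['eef_pos'],o['wrist_force'])
a=arm.get_image('top')[:,:,::-1][140:250,155:325];w=arm.get_image('wrist')[:,:,::-1]
a=cv2.resize(a,None,fx=4.7,fy=4.7,interpolation=cv2.INTER_CUBIC)[:384,:]
w=cv2.resize(w,(512,384));w=w[:, :]
s=arm.get_image('side')[:,:,::-1][160:285,165:310];s=cv2.resize(s,(445,384),interpolation=cv2.INTER_CUBIC)
cv2.imwrite('pics/d.png',cv2.resize(np.hstack([s,w]),(800,321)))
E
```

```text
[0.5235 0.0402 0.0876] [-0.0976  0.0363  0.6444]
```

View pics/d.png

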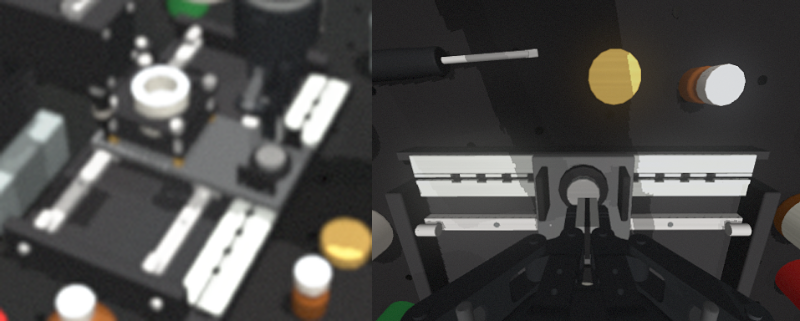

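Side view: the fingertips hover at the button. Wrist view: the cap is at about (581,187) and the shut tips are at about (587,198), close to centred between the cheeks. I'll measure the cap in the wrist picture.

```bash
python3 - <<'E'
from h import *
from scipy.spatial.transform import Rotation as Ro
o=arm.get_obs();i=arm.camera_info('wrist');w=arm.get_image('wrist')[:,:,::-1]
T=np.eye(4);T[:3,:3]=Ro.from_rotvec(o['ee_rot']).as_matrix();T[:3,3]=o['eef_pos'];T=T@np.array(i['T_tool_cam'])
K=np.array([[i['fx'],0,i['cx']],[0,i['fy'],i['cy']],[0,0,1]])
def wr(u,v,z):
    p=cv2.undistortPoints(np.array([[[u,v]]],float),K,i['dist'])[0,0];d=T[:3,:3]@[p[0],p[1],1];return T[:3,3]+d*(z-T[2,3])/d[2]
print(o['eef_pos'],wr(250,224,.062),wr((545-372)/.836,190/.836,.072),wr((621-372)/.836,190/.836,.072))
X=np.linalg.inv(T)@[*o['eef_pos'],1];print('tcp px',K@(X[:3]/X[2]))
a=w[170:270,195:320];cv2.imwrite('pics/e.png',cv2.resize(a,None,fx=6,fy=6,interpolation=cv2.INTER_CUBIC))
E
```

```text
[0.5252 0.04   0.0915] [0.5215 0.0355 0.062 ] [0.5129 0.0084 0.072 ] [0.5263 0.0672 0.072 ]
tcp px [257.4693 249.2092   1.    ]
```

View pics/e.png

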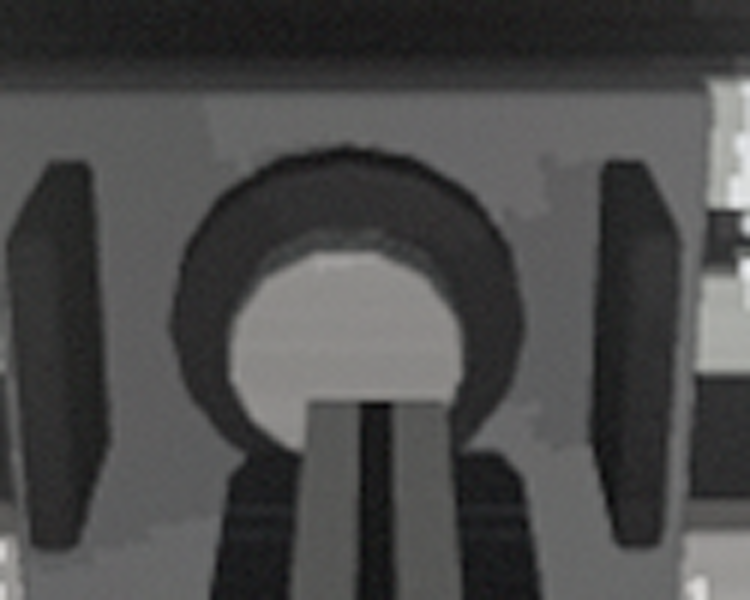

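Crop: the cap is centred at about (346,367) with the tips on it, roughly 3 mm towards the head side. That position works, so I'll press down in small steps.

play_rows(claw=[-1,-1,-1,-1,-1], travel=[[0,-1,-15],[0,-1,-26],[0,-1,-30],[0,-1,-32],[0,-1,-32]], twist=[0,0,0,0,0])

```text
t: 2.6
eef_pos: [0.5249, 0.0387, 0.0587]
ee_rot: [0.349, 3.122, 0.0]
wrist_force: [-3.4, 0.0, 4.9]
width: 0.0
gripper_force: 2.2
```

play_rows(claw=[-1,-1,-1,-1], travel=[[0,0,-2],[0,0,-4],[0,0,-5],[0,0,-5]], twist=[0,0,0,0])

```text
t: 3.0
eef_pos: [0.5257, 0.0388, 0.0557]
ee_rot: [0.349, 3.12, 0.001]
wrist_force: [-11.2, 1.1, 27.3]
width: 0.001
gripper_force: 13.7
```

play_rows(claw=[-1,-1,-1,-1,-1,-1], travel=[[0,0,0.5],[0.7,3,0.5],[1.5,7,0.5],[2.6,12,0.5],[3.9,17.5,0.5],[3.9,17.5,0.5]], twist=[0,0,0,0,0,0])

```text
t: 3.6
eef_pos: [0.5295, 0.057, 0.0558]
ee_rot: [0.348, 3.12, 0.001]
wrist_force: [-8.0, 3.1, 21.4]
width: -0.002
gripper_force: 10.7
```

```bash
python3 - <<'E'
from h import *
a=arm.get_image('wrist')[:,:,::-1];s=arm.get_image('side')[:,:,::-1][160:285,165:310]
cv2.imwrite('pics/f.png',cv2.resize(np.hstack([a,cv2.resize(s,(445,384))]),(800,321)))
E
```

```text
(no output)
```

View pics/f.png

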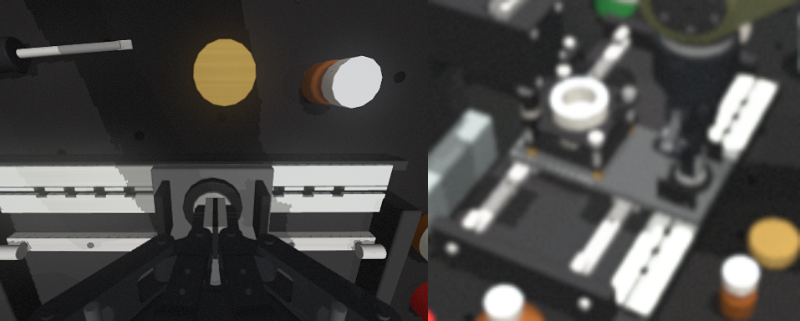

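The carriage follows: the cap is still under the tips at (211,195), and the row of pocket holes has shifted. I'll continue to the stop.

play_rows(claw=[-1,-1,-1,-1,-1,-1,-1,-1,-1,-1,-1,-1], travel=[[1.1,5,0],[2.7,12,0],[4.4,20,0],[6.2,28,0],[8,36,0],[9.8,44,0],[11.5,52,0],[13.3,60,0],[15,67,0],[16,72,0],[16.8,76,0],[16.8,76,0]], twist=[0,0,0,0,0,0,0,0,0,0,0,0])

```text
t: 4.9
eef_pos: [0.5464, 0.1331, 0.0559]
ee_rot: [0.348, 3.12, 0.002]
wrist_force: [-6.8, 3.4, 19.3]
width: -0.002
gripper_force: 9.3
```

play_rows(claw=[-1,-1,-1,-1,-1,-1], travel=[[0.4,2,0],[0.8,4,0],[1.2,5.5,0],[1.5,7,0],[1.7,8,0],[1.7,8,0]], twist=[0,0,0,0,0,0])

```text
t: 5.5
eef_pos: [0.5483, 0.1391, 0.0558]
ee_rot: [0.349, 3.12, -0.002]
wrist_force: [-4.9, -10.7, 18.9]
width: 0.001
gripper_force: 9.2
```

```bash
python3 - <<'E'
from h import *
w=arm.get_image('wrist')[:,:,::-1];s=arm.get_image('side')[:,:,::-1][160:285,165:310]
cv2.imwrite('pics/g.png',cv2.resize(np.hstack([w,cv2.resize(s,(445,384))]),(800,321)))
E
```

```text
(no output)
```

View pics/g.png

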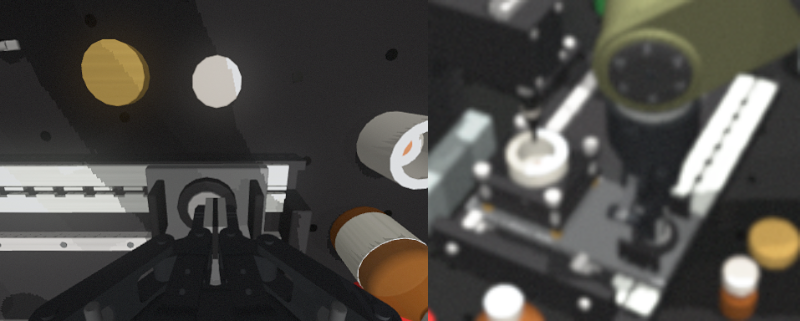

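Fy reversed to -10.7 N, so the carriage is against the stop, and the electrode is over the cell in the side view. I'll lift straight up, then back away.

play_rows(claw=[-1,-1,-1,-1,-1,-1,-1,-1,-1,-1,-1,-1], travel=[[0,0,3],[0,0,6],[0,0,10],[0,0,18],[0,0,35],[0,0,55],[-20,-5,80],[-60,-20,100],[-100,-30,120],[-140,-40,140],[-160,-50,150],[-160,-50,150]], twist=[0,0,0,0,0,0,0,0,0,0,0,0])

```text
t: 6.8
eef_pos: [0.3861, 0.0898, 0.2057]
ee_rot: [0.349, 3.119, 0.001]
wrist_force: [1.0, 0.3, 0.9]
width: -0.001
gripper_force: 0.0
```

```bash
python3 - <<'E'
from h import *
o=arm.get_obs();print(o['eef_pos'],o['wrist_force'])
t=arm.get_image('top')[:,:,::-1];s=arm.get_image('side')[:,:,::-1]
cv2.imwrite('pics/top1.png',t);cv2.imwrite('pics/side1.png',s)
t=cv2.resize(t[140:250,155:285],(591,500),interpolation=cv2.INTER_CUBIC);s=cv2.resize(s[160:290,165:310],(558,500),interpolation=cv2.INTER_CUBIC)
cv2.imwrite('pics/i.png',cv2.resize(np.hstack([t,s]),(800,348)))
for n,im,g in(('top',cv2.imread('pics/top1.png'),(.5476,.1336,.062)),('side',cv2.imread('pics/side1.png'),(.5476,.1336,.062))):
    m=(im.min(2)>130).astype(np.uint8);k,_,st,ce=cv2.connectedComponentsWithStats(m)
    for a,c in zip(st,ce):
        if 30<a[4]<300:
            p=ray(n,c,.062)
            if np.hypot(p[0]-g[0],p[1]-g[1])<.02: print(n,a,c,p)
E
```

```text
[0.3861 0.0898 0.2057] [1.0115 0.3184 0.9207]
top [186 204  13  12 119] [192.2269 209.5714] [0.5477 0.1335 0.062 ]
```

View pics/i.png

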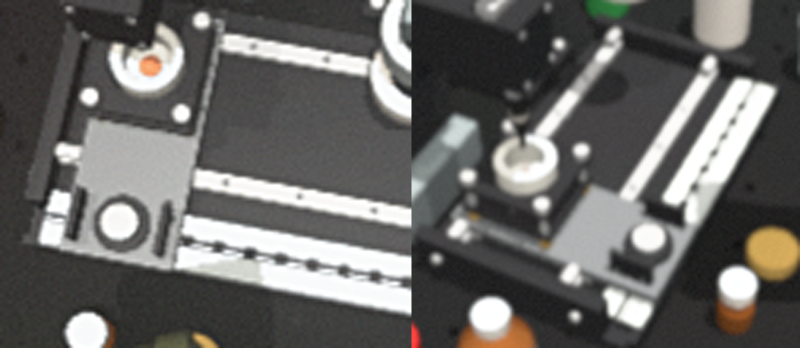

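```bash
python3 - <<'E'
from h import *
im=cv2.imread('pics/side1.png');m=(im.min(2)>150).astype(np.uint8)
k,_,st,ce=cv2.connectedComponentsWithStats(m)
for a,c in zip(st,ce):
    if np.hypot(*(c-(253.3,248.8)))<8:
        print(a,c)
        for z in(.056,.062): print(z,ray('side',c,z),ray('top',(192.23,209.57),z))
E
python3 - <<'E'
from h import *
im=cv2.imread('pics/side1.png')
for th in (110,125,140,160,175):
  m=(im.min(2)>th).astype(np.uint8)
  k,_,st,ce=cv2.connectedComponentsWithStats(m)
  for a,c in zip(st,ce):
    if np.hypot(*(c-(252.8,248.5)))<6 and a[4]>15:
        print(th,a,c,[(z,ray('side',c,z)[:2]) for z in (.056,.062)])
print([ray('top',(192.23,209.57),z)[:2] for z in(.056,.062)])
E
```

```text
175 [247 243  13  11 107] [253.0561 247.9159] [(0.056, array([0.5487, 0.1269])), (0.062, array([0.5476, 0.1317]))]
[array([0.5488, 0.1345]), array([0.5477, 0.1335])]
```

The two views agree at z = 0.062, so the button is up, and it has moved 99–100 mm along the rail.

```bash
python3 -c "
from station import arm
print(arm.job_done())"
```

```text
the job is handed in; nothing more can be done
None
```

The carriage is against the scanning-head end stop with the cell under the electrode; the button was held down all the way and is up again, and the job is handed in (no verdict was shown).

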